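# Dock the pepper crate on the bench shaker and snap the keeper over it

## Task

Load the shaker: slide the green crate of dried peppers along the deck until it is fully home against the buffered end stop - feel for the stop and do not ram it - then tip the red spring keeper over so that it snaps down over the crate's rim and holds it. Be gentle with the keeper, let go of everything, and leave the tub, the jar and the brush where they are.

Things in the scene. Friction and masses are not known exactly. Their poses are not given: they have to be found in the camera images.
- shaker: Bench shaker, fixed: blue plinth under a steel deck 500 x 214 mm whose top is 80 mm above the table. Origin under its middle, on the table; y runs along the deck towards the end stop, x across, z up. Two guide rails (24 mm high, inner faces at x = +-95 mm) keep the crate in line. A motor sits low on the +x side.
- deck (a point): Middle of the deck's top; axes as the shaker's. On the deck's +y part an aluminium carriage, centred on x = 0, carries the end stop and the red keeper. It is clamped wherever the last job needed it: the stop's face is at y = 95 to 155 mm of this frame, where exactly is not measured (feel for it with the crate, or look). Behind the face nothing but the keeper rises over 105 mm above the deck.
- buffer (a joint): Compression (m) of the end stop: a black rubber-mounted plate 130 mm wide, 8 to 86 mm above the deck, that faces the crate (-y). 0 when untouched, 8 N per mm, at most 4 mm. Home means the crate's end against this plate (at rest within 2 mm of it). A crate rammed into it with more than 15 N would shift the carriage. Its frame lies on the deck in the plane of the face.
- crate_mid (a point): Middle of the green slatted crate, half-way up; axes parallel to the shaker's when square. Outside 180 (x) x 240 (y) x 90 mm high, 0.5 to 0.9 kg with its peppers; flat end faces at y = +-120 mm, rim 12 mm wide. It stands on the deck between the rails, 30 to 130 mm short of the stop, and slides with 2 to 6 N. Home, its +y end touches the stop; its -y end is free to push, down to the deck.
- keeper (a joint): Angle (rad) of the red spring keeper. 0: on its open stop, leaning 35 deg back from the crate. It grows as its rolled edge is pushed up and over towards -y: 0.61 upright, about 0.95 the snap point, past which its spring throws it on; 2.18 flat on the rim of a homed crate, lip inside the rim. If the crate is 4 to 18 mm short the lip lands on the rim (about 1.9); with no rim below it drops to 2.43.
- deck_end (a point): Middle of the deck's +y end. Keeper: flap 70 mm wide (x), hinge along x, 92 mm above the deck and 8 mm +y of the stop's face; 10 mm thick rolled edge 75 mm from the hinge. Open, the edge is 43 mm +y of the hinge and 61 mm above it. Going round with the edge on its arc takes 5 to 7 N, less past upright; a level push makes the fingers drag on it and jams. Over 15 N from the fingers bends it.
- tub: Bystander: empty open blue plastic tub, 120 x 160 x 60 mm; origin under its middle.
- jar: Bystander: glass jar with a red cap, 64 mm across, 100 mm high; origin under its middle.
- brush: Bystander: hand brush lying on the table.

How it is judged:
At the end, for the whole second after the job is handed in: The keeper lies flat on the rim of the homed crate with its lip inside the rim (keeper between 2.06 and 2.33 rad, the crate's end within 2 mm of the stop's face), and the crate stands at rest and level on the deck (value of joint keeper between 2.06 and 2.33 rad and linear speed of crate below 0.01 m/s and z of crate_mid in the frame of shaker below 0.13 m and angle between crate_mid's own z axis and vertical below 0.05 rad and y of crate_mid in the frame of buffer above -0.122 m); the robot touches nothing.
It fails at once if the crate is rammed into the end stop with more than 15 N (contact force between crate and buffer above 15 N).
It fails at once if the fingers press or squeeze the keeper with more than 15 N (contact force between the fingers and keeper above 15 N).
It fails at once if the crate is tipped up (angle between crate_mid's own z axis and vertical above 0.2 rad).
It fails at once if the tub, the jar or the brush is moved by more than 20 mm (distance of any of tub, jar, brush from where it was at the start of the episode above 0.02 m).
It also fails if it takes over 64 s, if anything falls off the work surface, if the arm or the gripper's body presses on something with over 40 N, if the wrist force passes 120 N, or if a joint passes its speed limit or range.

## Robot

A 6-joint arm with a two-finger parallel gripper is mounted at the origin on the work surface. World frame = base frame: x ahead of the robot, y to its left, z up, the work surface at z = 0. Lengths are in m, angles in rad, forces in N, time in s.
With the tool pointing down it reaches from about 0.3 to 0.875 m from the base axis. Payload 6.4 kg.
Tool frame: the origin (TCP) lies between the finger pads; the fingertips stand ctrl.tip_extent ahead of it and the grasp point (between the pads) is the TCP (ctrl.tip_extent is the distance from the TCP to the fingertips, in m); z points along the fingers, y is the line along which they close (so a half turn about z gives the same grasp; the last joint's range is limited). The gripper opens to 85 mm and grips with 20 to 120 N. Pads are 22 mm wide; open, the fingers measure 114 mm over their backs; the gripper's body (76 mm by 85 mm) begins 54 mm behind the grasp point. The pads swing forward as they close: fully open they stand 13 mm farther back than shut.
Start: joints at [-1.434, 0.181, 1.607, -0, 1.354, -0.206], TCP at [0.193, -0.542, 0.25] pointing down, gripper open.
Joint ranges: [-2.99, 2.99], [-0.89, 2.07], [0.3, 2.58], [-1.14, 4.28], [0, 2.63], [-3.12, 3.12]. Speed limits (rad/s): [2.57, 2.57, 3.01, 3.14, 3.14, 3.14].

## Interface

Orientations are given as a unit quaternion [w, x, y, z].
In Python, from bench import ctrl gives the robot as it stands.
- The arm moves only by the tool send_rows, never from a script. Its arguments are lists of equal length, an entry for each row: "dr": the turn, a rotation vector about the tool's x, y, z in units of 6 degrees (1.0 is 6 degrees), a list of three; "xyz": the shift along the tool's x, y, z in cm, a list of three; "jaw": the opening in per cent of the stroke, from 0 (shut) to 100 (fully open). In form: {"dr": [[wx, wy, wz], ...], "xyz": [[dx, dy, dz], ...], "jaw": [jaw, ...]}. A call has exactly 8 rows; each row is the pose to reach, as a shift and turn from the pose commanded when the call began, along the tool's axes at that moment; what a row does not reach only later rows make up. A row lasts 1/8 s, in which the tool goes at most 62.5 mm and 10.7 degrees, less where a joint would pass 70% of its speed; a pose out of reach is approached as far as the arm can. A call with a gripper value outside its range is refused whole. The fingers move at their own pace and stop on an object; the grip force is fixed at half the most. Time passes only in rows, so rows that repeat a pose let the fingers close, or fill a call up. It gives the time, the measured TCP pose, the force, the opening and the grip force at its end, in the units of the state.
- ctrl.get_obs(): the state, without advancing time (a new reading comes with each control period).
- ctrl.camera(name): name is "side" or "top"; returns the picture (420x560x3 uint8, red, green, blue); there is no depth.
- ctrl.calibration(name): a dict with "camera_matrix" (3x3 intrinsics, pixels), "D" ([k1, k2, p1, p2, k3] as OpenCV has them; the pictures are not rectified), "world_from_camera" (4x4, takes a point from camera to world coordinates). Camera axes: x right, y up, looking along -z (the intrinsics and any distortion apply to the point x, -y, -z); pixel columns grow to the right and rows downward; lengths in m; the calibration is good to about 2 mm. A picture is of the moment at which its call begins. calibration takes no time and is no camera call.
- ctrl.hand_in(): hands the job in; it is judged then, once.
The state is a dict: "time_s": time; "q": joint angles; "dq": joint speeds; "joint_efforts": joint torques, N m; "eef_pos": TCP position; "eef_rot": TCP orientation; "wrist_force": force on the tool from outside, world axes, zero at the start; "torque": the same for the moment, N m; "opening": opening from 0.0 (shut) to 1.0 (fully open); "grasp_force": force on a finger pad.
Only numpy, scipy, OpenCV 4.12 (cv2) and the standard library are available. Lean on these libraries where they do the work, as an engineer would, in place of code of your own. Each camera call takes 0.05 s, during which the arm holds its last target. There are 200 camera calls.

## Working session

There is one attempt and no reset: what is moved stays moved. The work goes in short steps, Python scripts to look and compute and a tool call to move; the robot and the scene stay as the last step left them, time stands still between calls to the robot, and variables do not carry over. Pictures are saved under pics/ and viewed, at most 10 in all, crops included, and the job is handed in when it is done.

Besides the shell and the picture viewer there is one more tool, called after "Request:" as name(argument=value, ...) on one line, values as JSON. send_rows: Moves the arm, as the interface text tells. Its arguments: {"type":"object","properties":{"dr":{"type":"array","items":{"type":"array","items":{"type":"number"}}},"xyz":{"type":"array","items":{"type":"array","items":{"type":"number"}}},"jaw":{"type":"array","items":{"type":"number"}}},"required":["dr","xyz","jaw"]}

```bash
mkdir -p pics; ls; python3 - <<'E'
from bench import ctrl
import cv2
for n in("top","side"):
    im=ctrl.camera(n); cv2.imwrite(f"pics/{n}0.png",im[:,:,::-1])
    c=ctrl.calibration(n); print(n,c)
o=ctrl.get_obs(); print(o, ctrl.tip_extent)
E
```

```text
pics
top {'camera_matrix': array([[499.90385722,   0.        , 278.62337253],
       [  0.        , 499.90385722, 215.06648462],
       [  0.        ,   0.        ,   1.        ]]), 'D': array([-0.0102355,  0.       ,  0.       ,  0.       ,  0.       ]), 'world_from_camera': array([[ 0.02794116,  0.98311572, -0.1808391 ,  0.35864624],
       [-0.9995333 ,  0.02524329, -0.01720339, -0.0187441 ],
       [-0.01234795,  0.18123538,  0.98336222,  1.35512834],
       [ 0.        ,  0.        ,  0.        ,  1.        ]])}
side {'camera_matrix': array([[545.0554062 ,   0.        , 268.87265515],
       [  0.        , 545.0554062 , 223.83448254],
       [  0.        ,   0.        ,   1.        ]]), 'D': array([-0.01690231,  0.        ,  0.        ,  0.        ,  0.        ]), 'world_from_camera': array([[ 0.99168179,  0.10693826, -0.07163411,  0.44610436],
       [-0.12750231,  0.73997838, -0.66043558, -1.12252697],
       [-0.01761813,  0.66407545,  0.74745796,  1.39259593],
       [ 0.        ,  0.        ,  0.        ,  1.        ]])}
{'time_s': 0.1, 'q': array([-1.43431170e+00,  1.81439610e-01,  1.60789541e+00, -1.32724771e-06,
        1.35384381e+00, -2.06326219e-01]), 'dq': array([ 0.00207047, -0.00261692, -0.00372479, -0.00056812,  0.00070486,
        0.0006221 ]), 'joint_efforts': array([ 1.06381433e-04, -4.45881021e+01, -3.52239490e+01, -2.73509304e-04,
        4.18674666e-03,  4.63206766e-05]), 'eef_pos': array([ 0.19321434, -0.5410644 ,  0.24949559]), 'eef_rot': array([-7.92626892e-04,  9.85345686e-01,  1.70567434e-01,  2.70420686e-05]), 'wrist_force': array([-0.52642494,  0.4137868 ,  0.67760171]), 'torque': array([-0.05177987, -0.01396927,  0.00321313]), 'grasp_force': 0.0, 'opening': 0.998880323375744} 0.019
```

View pics/top0.png

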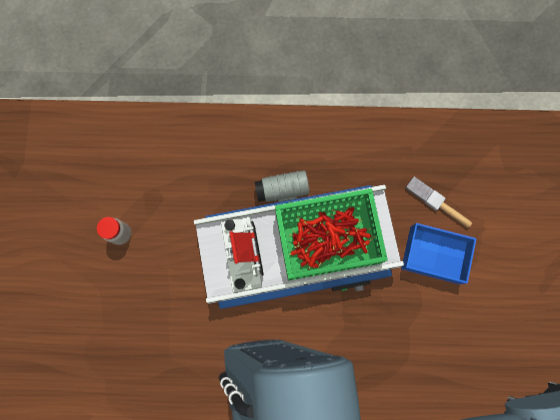

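View pics/side0.png

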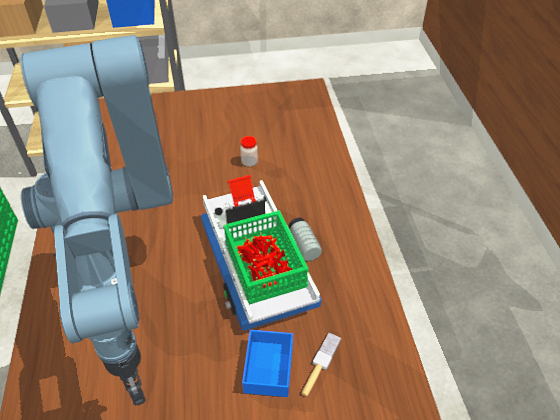

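The top view shows the deck with its +y end on the left (rail ends about (196,221), (208,299), (385,187), (402,265)), the crate at 277-385 and the red keeper at (243,247). The side view agrees: jar at the far end, tub and brush near the deck's −y end.

```bash
cat > h.py <<'E'
import numpy as np, cv2
from bench import ctrl
def ray(n,uv):
    c=ctrl.calibration(n); T=c["world_from_camera"]
    p=cv2.undistortPoints(np.array(uv,float).reshape(-1,1,2),c["camera_matrix"],c["D"])[:,0]
    return T[:3,3], np.c_[p[:,0],-p[:,1],-np.ones(len(p))]@T[:3,:3].T
def plane(n,uv,z):
    o,d=ray(n,uv); return o+d*((z-o[2])/d[:,2])[:,None]
def tri(uv1,uv2):
    (a,d),(b,e)=ray("top",[uv1]),ray("side",[uv2]); d,e=d[0],e[0]
    s=np.linalg.lstsq(np.c_[d,-e],b-a,rcond=None)[0]
    return (a+s[0]*d+b+s[1]*e)/2, np.linalg.norm(a+s[0]*d-b-s[1]*e)
def green(im):
    h=cv2.cvtColor(im,cv2.COLOR_RGB2HSV); return cv2.inRange(h,(45,100,50),(80,255,255))
def red(im):
    h=cv2.cvtColor(im,cv2.COLOR_RGB2HSV); return cv2.inRange(h,(0,170,80),(6,255,255))|cv2.inRange(h,(174,170,80),(180,255,255))
E
python3 - <<'E'
from h import *
t=cv2.imread("pics/top0.png")[:,:,::-1].copy(); s=cv2.imread("pics/side0.png")[:,:,::-1].copy()
a=cv2.resize(t[180:310,185:410],None,fx=3.5,fy=3.5,interpolation=cv2.INTER_CUBIC); cv2.imwrite("pics/tc.png",a[:,:,::-1])
a=cv2.resize(s[160:335,190:335],None,fx=3.4,fy=3.4,interpolation=cv2.INTER_CUBIC); cv2.imwrite("pics/sc.png",a[:,:,::-1])
print(plane("top",[(196,221),(208,299),(385,187),(402,265)],.104))
g=green(t); g[:,:200]=0
c=max(cv2.findContours(g,0,2)[0],key=cv2.contourArea); r=cv2.minAreaRect(c); print(r); print(plane("top",cv2.boxPoints(r),.17))
E
```

```text
[[ 0.56797601  0.21298068  0.104     ]
 [ 0.37316422  0.17193095  0.104     ]
 [ 0.66893877 -0.26770936  0.104     ]
 [ 0.47007872 -0.30792767  0.104     ]]
((330.5437927246094, 233.43637084960938), (76.58675384521484, 100.84103393554688), 79.50852966308594)
[[ 0.60115313  0.01388607  0.17      ]
 [ 0.6528403  -0.22582831  0.17      ]
 [ 0.47057676 -0.25761607  0.17      ]
 [ 0.42113158 -0.02429686  0.17      ]]
```

View pics/tc.png

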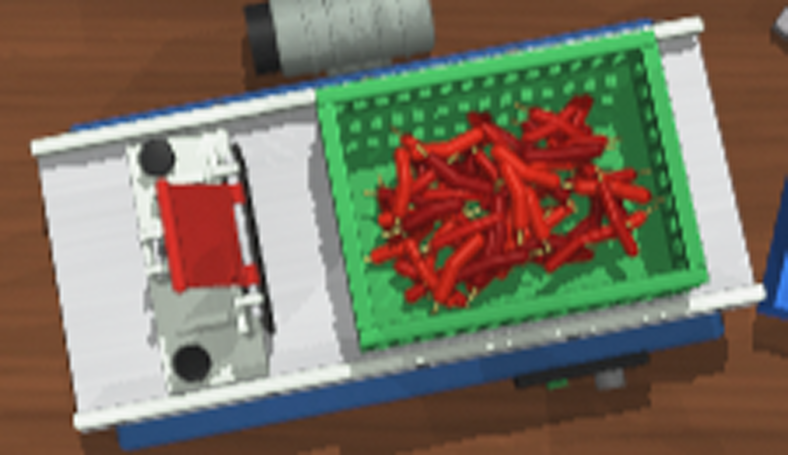

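View pics/sc.png

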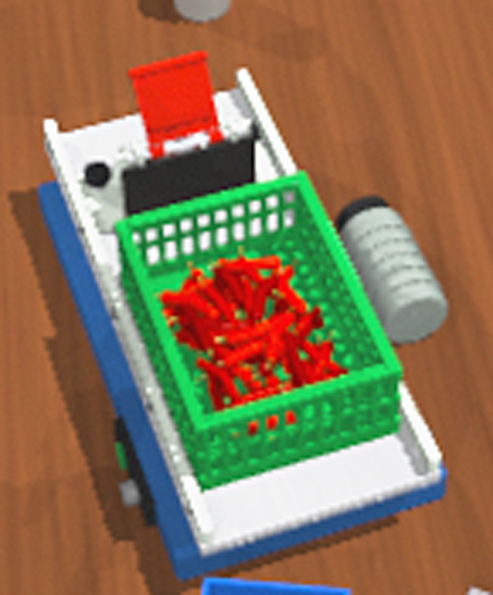

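```bash
python3 - <<'E'
from h import *
T=lambda p:np.array(p)/3.5+[185,180]
S=lambda p:np.array(p)/3.4+[190,160]
th=np.radians(11.8); X=np.array([np.cos(th),np.sin(th)]);Y=np.array([-np.sin(th),np.cos(th)])
cr=plane("top",[T(p) for p in[(318,92),(655,35),(707,280),(362,345)]],.17); print("crate",cr)
d=lambda a,b:np.degrees(np.arctan2(*(np.array(a)-b)[:2][::-1]))
print(d(cr[0],cr[1]),d(cr[3],cr[2]),d(cr[0],cr[3]),d(cr[1],cr[2]))
cs=plane("side",[S(p) for p in[(118,222),(303,174),(401,372),(198,428)]],.17);print("crate side",cs)
rl=plane("top",[T(p) for p in[(33,148),(703,24),(763,292),(77,424)]],.104); print(rl)
print([d(rl[0],rl[1]),d(rl[3],rl[2])])
c0=rl.mean(0)[:2]; print("centre",c0)
L=lambda P:[(round(float((p[:2]-c0)@X),4),round(float((p[:2]-c0)@Y),4)) for p in P]
print("local rail",L(rl),"crate",L(cr),L(cs))
for a,b in(((162,183),(205,55)),((180,290),(132,70))):
    p,e=tri(T(a),S(b)); print("edge",p,e,L([p]))
bf=plane("side",[S(p) for p in[(122,168),(255,135)]],.166);print("buffer side",bf,L(bf))
bf=plane("top",[T(p) for p in[(240,146),(272,330)]],.166);print("buffer top",bf,L(bf))
E
```

```text
crate [[ 0.59800658  0.00928193  0.17      ]
 [ 0.64429478 -0.22333586  0.17      ]
 [ 0.47508926 -0.25744278  0.17      ]
 [ 0.42513741 -0.02535152  0.17      ]]
101.25418183392766 102.14620398424812 11.328929970076773 11.396453898053107
crate side [[ 0.43135932 -0.02912468  0.17      ]
 [ 0.60095202  0.00467609  0.17      ]
 [ 0.64947949 -0.2265449   0.17      ]
 [ 0.47866181 -0.25879777  0.17      ]]
[[ 0.56455693  0.21679636  0.104     ]
 [ 0.66937101 -0.2699086   0.104     ]
 [ 0.47406246 -0.31048045  0.104     ]
 [ 0.36787157  0.17413014  0.104     ]]
[np.float64(102.153289342599), np.float64(102.35965694397827)]
centre [ 0.51896549 -0.04736564]
local rail [(0.0986, 0.2493), (0.1017, -0.2486), (-0.0978, -0.2484), (-0.1026, 0.2477)] crate [(0.089, 0.0393), (0.0867, -0.1979), (-0.0859, -0.1967), (-0.0873, 0.0407)] [(-0.082, 0.0358), (0.0909, 0.0342), (0.0911, -0.2021), (-0.0827, -0.1987)]
edge [0.5242637  0.10765534 0.23073661] 0.002859256333292342 [(0.0369, 0.1507)]
edge [0.45572786 0.09253084 0.23561453] 0.0049431372520757095 [(-0.0333, 0.1499)]
buffer side [[0.43976978 0.03938316 0.166     ]
 [0.56454153 0.06334796 0.166     ]] [(-0.0598, 0.1011), (0.0673, 0.0991)]
buffer top [[0.5594567  0.06207892 0.166     ]
 [0.43378729 0.03574577 0.166     ]] [(0.062, 0.0989), (-0.0664, 0.0988)]
```

```bash
cat >> h.py <<'E'
from scipy.spatial.transform import Rotation as Ro
C0=np.array([.519,-.047,.08]); TH=np.radians(11.9)   # deck frame
D=Ro.from_euler("z",TH).as_matrix()
def st():
    o=ctrl.get_obs(); w=o["eef_rot"]; R=Ro.from_quat(w,scalar_first=True)
    return o,D.T@(o["eef_pos"]-C0),R
def Rt(t): # tool x=X, tilt t deg: tool z leans to +Y by t
    b=np.c_[D[:,0],-D[:,1],[0,0,-1]]
    return Ro.from_matrix(b)*Ro.from_euler("x",-t,degrees=True)
def to(p,t,base=None):
    o,l,R=st()
    P,R=base if base else (o["eef_pos"],R)
    w=C0+D@np.array(p)
    print("dr",np.round((R.inv()*Rt(t)).as_rotvec(degrees=True)/6,2).tolist(),"xyz",np.round(R.inv().apply(w-P)*100,2).tolist())
def show():
    o,l,R=st(); print("t",round(o["time_s"],2),"deck",np.round(l*1e3,1),"F deck",np.round(D.T@o["wrist_force"],1),"toolz",np.round(D.T@R.as_matrix()[:,2],3),"open",round(o["opening"],2))
E
python3 - <<'E'
from h import *
print(D.T@Rt(10).as_matrix())
show(); to((0,-.245,.17),8); to((0,-.235,.06),8)
E
```

```text
[[ 1.00000000e+00 -3.60591721e-18 -2.08975493e-18]
 [-1.29831990e-17 -9.84807753e-01 -1.73648178e-01]
 [-3.46944695e-18  1.73648178e-01 -9.84807753e-01]]
t 0.1 deck [-420.7 -416.3  169.5] F deck [-0.4  0.5  0.7] toolz [ 0.     0.002 -1.   ] open 1.0
dr [-1.35, -0.09, 1.29] xyz [43.99, -11.3, -0.02]
dr [-1.35, -0.09, 1.29] xyz [44.12, -12.28, 10.98]
```

```bash
sed -i 's/"x",-t,/"x",t,/' h.py; python3 - <<'E'
from h import *
to((0,-.25,.17),8); to((0,-.245,.05),8)
E
```

```text
dr [1.32, 0.09, 1.29] xyz [43.92, -10.81, -0.02]
dr [1.32, 0.09, 1.29] xyz [43.99, -11.29, 11.98]
```

Request:
send_rows(dr=[[0.2,0,0.2],[0.4,0,0.4],[0.6,0,0.6],[0.8,0,0.8],[1.0,0.1,1.0],[1.3,0.1,1.3],[1.3,0.1,1.3],[1.3,0.1,1.3]], xyz=[[6,-1.5,0],[12,-3,0],[18,-4.5,0],[24,-6,0],[30,-7.5,0],[36,-9,0],[41,-10.2,0],[43.9,-10.8,0]], jaw=[0,0,0,0,0,0,0,0])

```text
time_s: 1.1
eef_pos: [0.5722, -0.2901, 0.2495]
eef_rot: [-0.068, 0.992, 0.104, -0.007]
wrist_force: [0.1, -0.0, -0.1]
opening: -0.001
grasp_force: 0.0
```

```bash
python3 - <<'E'
from h import *
show(); to((0,-.245,.05),8);
im=ctrl.camera("side"); cv2.imwrite("pics/s1.png",im[:,:,::-1])
E
```

```text
t 1.1 deck [   1.9 -248.8  169.5] F deck [ 0.1 -0.  -0.1] toolz [ 0.001  0.137 -0.991] open -0.0
dr [0.02, -0.01, 0.01] xyz [-0.2, 1.26, 11.89]
```

Request:
send_rows(dr=[[0,0,0],[0,0,0],[0,0,0],[0,0,0],[0,0,0],[0,0,0],[0,0,0],[0,0,0]], xyz=[[0,0.2,2],[0,0.4,4],[0,0.7,6],[-0.1,0.9,8],[-0.1,1.1,10],[-0.2,1.2,11],[-0.2,1.3,11.9],[-0.2,1.3,11.9]], jaw=[0,0,0,0,0,0,0,0])

```text
time_s: 2.15
eef_pos: [0.5678, -0.2893, 0.1301]
eef_rot: [-0.068, 0.992, 0.103, -0.007]
wrist_force: [-0.2, 0.1, -0.3]
opening: 0.003
grasp_force: 0.0
```

```bash
python3 - <<'E'
from h import *
show(); to((0,-.20,.05),8);to((0,-.170,.05),8)
im=ctrl.camera("side"); cv2.imwrite("pics/s2.png",cv2.resize(im[150:350,170:370],None,fx=2.5,fy=2.5)[:,:,::-1])
E
```

```text
t 2.15 deck [  -2.2 -247.2   50.1] F deck [-0.2  0.1 -0.3] toolz [ 0.001  0.137 -0.991] open 0.0
dr [0.03, -0.01, -0.01] xyz [0.21, -4.67, 0.66]
dr [0.03, -0.01, -0.01] xyz [0.21, -7.64, 1.07]
```

View pics/s2.png

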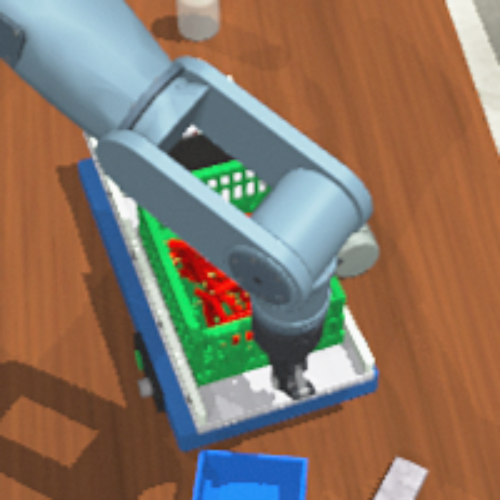

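The gripper stands behind the crate's −y end, clear of the tub. Now I'll make contact and read the sliding force.

Request:
send_rows(dr=[[0,0,0],[0,0,0],[0,0,0],[0,0,0],[0,0,0],[0,0,0],[0,0,0],[0,0,0]], xyz=[[0,-1,0.1],[0.1,-1.8,0.2],[0.1,-2.4,0.3],[0.1,-2.9,0.4],[0.2,-3.4,0.5],[0.2,-3.9,0.6],[0.2,-4.4,0.6],[0.2,-4.9,0.7]], jaw=[0,0,0,0,0,0,0,0])

```text
time_s: 3.2
eef_pos: [0.5608, -0.2423, 0.132]
eef_rot: [-0.065, 0.993, 0.103, -0.005]
wrist_force: [2.2, -7.5, 3.5]
opening: -0.003
grasp_force: 0.0
```

```bash
python3 - <<'E'
from h import *
show(); to((0,-.165,.05),8);to((0,-.160,.05),8)
E
```

```text
t 3.2 deck [   0.7 -199.7   52. ] F deck [ 0.6 -7.8  3.5] toolz [ 0.004  0.131 -0.991] open -0.0
dr [0.08, -0.04, -0.01] xyz [-0.07, -3.42, 0.65]
dr [0.08, -0.04, -0.01] xyz [-0.07, -3.91, 0.72]
```

Request:
send_rows(dr=[[0,0,0],[0,0,0],[0,0,0],[0,0,0],[0,0,0],[0,0,0],[0,0,0],[0,0,0]], xyz=[[0,-0.4,0.05],[0,-0.8,0.1],[0,-1.2,0.15],[0,-1.6,0.2],[0,-2.0,0.25],[0,-2.4,0.3],[0,-2.7,0.35],[0,-2.9,0.4]], jaw=[0,0,0,0,0,0,0,0])

```text
time_s: 4.2
eef_pos: [0.5549, -0.2137, 0.132]
eef_rot: [-0.065, 0.993, 0.103, -0.005]
wrist_force: [2.1, -8.8, 2.4]
opening: 0.0
grasp_force: 0.0
```

```bash
python3 - <<'E'
from h import *
show()
t=ctrl.camera("top"); s=ctrl.camera("side")
a=cv2.resize(t[180:310,185:410],None,fx=3.5,fy=3.5,interpolation=cv2.INTER_CUBIC)
b=cv2.resize(s[160:295,190:335],None,fx=3.4,fy=3.4,interpolation=cv2.INTER_CUBIC)
cv2.imwrite("pics/t3.png",a[:,:,::-1]);cv2.imwrite("pics/s3.png",b[:,:,::-1])
E
```

```text
t 4.2 deck [   0.8 -170.5   52. ] F deck [ 0.3 -9.   2.4] toolz [ 0.004  0.131 -0.991] open 0.0
```

View pics/t3.png

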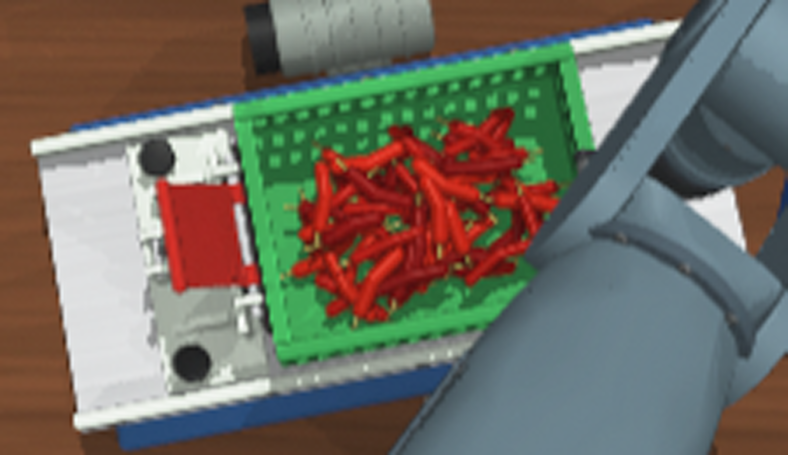

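The crate's front rim now runs (234,104)–(278,360), about at the black plate; I'll work out the remaining gap.

```bash
python3 - <<'E'
from h import *
T=lambda p:np.array(p)/3.5+[185,180]
for q in([(318,92),(362,345)],[(234,104),(278,360)]):
    print((plane("top",[T(p) for p in q],.17)-C0)@D)
show()
E
```

```text
[[ 0.08891422  0.03878089  0.09      ]
 [-0.08738138  0.04053809  0.09      ]]
[[ 0.09111095  0.09734689  0.09      ]
 [-0.08710431  0.09791816  0.09      ]]
t 4.3 deck [   0.8 -170.4   52. ] F deck [ 0.  -6.6  1.9] toolz [ 0.004  0.131 -0.991] open 0.0
```

Request:
send_rows(dr=[[0,0,0],[0,0,0],[0,0,0],[0,0,0],[0,0,0],[0,0,0],[0,0,0],[0,0,0]], xyz=[[0,-0.01,0],[0,-0.03,0],[0,-0.04,0],[0,-0.06,0],[0,-0.07,0],[0,-0.09,0],[0,-0.1,0],[0,-0.1,0]], jaw=[0,0,0,0,0,0,0,0])

```text
time_s: 5.3
eef_pos: [0.5549, -0.2134, 0.1321]
eef_rot: [-0.065, 0.993, 0.103, -0.005]
wrist_force: [2.3, -8.2, 0.9]
opening: -0.002
grasp_force: 0.0
```

```bash
python3 - <<'E'
from h import *
show()
E
```

```text
t 5.3 deck [   0.8 -170.2   52.1] F deck [ 0.6 -8.5  0.9] toolz [ 0.004  0.13  -0.992] open -0.0
```

Request:
send_rows(dr=[[0,0,0],[0,0,0],[0,0,0],[0,0,0],[0,0,0],[0,0,0],[0,0,0],[0,0,0]], xyz=[[0,-0.01,0],[0,-0.03,0],[0,-0.04,0],[0,-0.06,0],[0,-0.07,0],[0,-0.09,0],[0,-0.1,0],[0,-0.1,0]], jaw=[0,0,0,0,0,0,0,0])

```text
time_s: 6.3
eef_pos: [0.5548, -0.2129, 0.1324]
eef_rot: [-0.065, 0.993, 0.102, -0.004]
wrist_force: [1.7, -9.5, 1.0]
opening: 0.003
grasp_force: 0.0
```

```bash
python3 - <<'E'
from h import *
show()
E
```

```text
t 6.3 deck [   0.8 -169.7   52.4] F deck [-0.3 -9.7  1. ] toolz [ 0.005  0.129 -0.992] open 0.0
```

Request:
send_rows(dr=[[0,0,0],[0,0,0],[0,0,0],[0,0,0],[0,0,0],[0,0,0],[0,0,0],[0,0,0]], xyz=[[0,-0.01,0],[0,-0.03,0],[0,-0.04,0],[0,-0.06,0],[0,-0.07,0],[0,-0.09,0],[0,-0.1,0],[0,-0.1,0]], jaw=[0,0,0,0,0,0,0,0])

```text
time_s: 7.3
eef_pos: [0.5548, -0.2125, 0.1328]
eef_rot: [-0.064, 0.993, 0.102, -0.004]
wrist_force: [1.5, -12.0, 2.3]
opening: 0.0
grasp_force: 0.0
```

```bash
python3 - <<'E'
from h import *
show()
s=ctrl.camera("side")
b=cv2.resize(s[160:295,190:335],None,fx=3.4,fy=3.4,interpolation=cv2.INTER_CUBIC)
cv2.imwrite("pics/s4.png",b[:,:,::-1])
E
```

```text
t 7.3 deck [   0.9 -169.3   52.8] F deck [ -1.  -12.1   2.3] toolz [ 0.005  0.128 -0.992] open 0.0
```

View pics/s4.png

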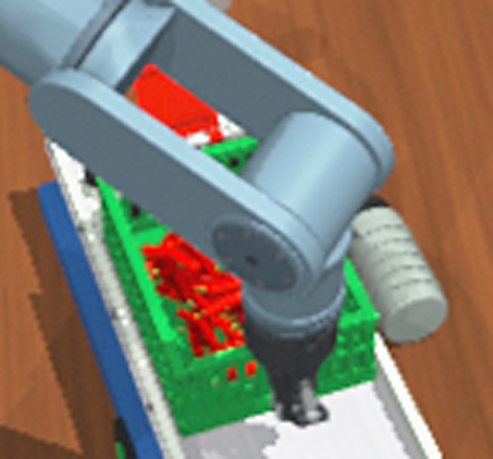

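The side view shows the crate up against the carriage, and the force rises with each step without further travel: the crate is home. Backing off.

```bash
cat >> h.py <<'E'
H=np.array([0,.108,.092])
def kp(theta,d,s=.007): # TCP in deck frame & tilt for keeper angle theta(deg), normal offset d, shift s along flap
    f=np.radians(35-theta); u=np.array([0,np.sin(f),np.cos(f)]); n=np.array([0,np.cos(f),-np.sin(f)])
    return H+(.075+s)*u+d*n, -(35-theta)
E
python3 - <<'E'
from h import *
to((0,-.215,.055),8); to((0,-.215,.22),8)
print(kp(0,.05),kp(0,.0195))
E
```

```text
dr [0.11, -0.05, -0.02] xyz [-0.08, 4.5, -0.8]
dr [0.11, -0.05, -0.02] xyz [0.0, 2.39, -17.17]
(array([0.        , 0.19599087, 0.13049165]), -35) (array([0.        , 0.17100673, 0.14798573]), -35)
```

Request:
send_rows(dr=[[0,0,0],[0,0,0],[0,0,0],[0,0,0],[0,0,0],[0,0,0],[0,0,0],[0,0,0]], xyz=[[0,0.5,0],[0,2,-0.2],[0,4,-0.5],[0,4.5,-2],[0,4,-6],[0,3.4,-11],[0,2.8,-15],[0,2.4,-17]], jaw=[0,0,0,0,0,0,0,0])

```text
time_s: 8.35
eef_pos: [0.5634, -0.2557, 0.2996]
eef_rot: [-0.066, 0.992, 0.103, -0.005]
wrist_force: [0.1, -0.3, 0.6]
opening: -0.001
grasp_force: 0.0
```

```bash
python3 - <<'E'
from h import *
show(); to((0,.24,.24),-35); 
E
```

```text
t 8.35 deck [   0.4 -213.4  219.6] F deck [ 0.1 -0.3  0.6] toolz [ 0.004  0.133 -0.991] open -0.0
dr [-7.1, -0.04, -0.02] xyz [-0.1, -45.21, 3.99]
```

Request:
send_rows(dr=[[-0.5,0,0],[-1.5,0,0],[-2.5,0,0],[-3.5,0,0],[-4.5,0,0],[-5.5,0,0],[-6.5,0,0],[-7.1,0,0]], xyz=[[0,-5,0.2],[0,-11,0.5],[0,-17,0.9],[0,-23,1.4],[0,-29,2],[0,-35,2.7],[0,-41,3.4],[-0.1,-45.2,4]], jaw=[0,0,0,0,0,0,0,0])

```text
time_s: 9.35
eef_pos: [0.4673, 0.1912, 0.3172]
eef_rot: [0.299, 0.949, 0.099, 0.032]
wrist_force: [0.1, -0.1, 0.0]
opening: -0.003
grasp_force: 0.0
```

```bash
python3 - <<'E'
from h import *
show(); p,t=kp(0,.045); to(p,t)
p,t=kp(0,.03); to(p,t); print(ctrl.get_obs()["q"].round(2))
t=ctrl.camera("top"); s=ctrl.camera("side")
a=cv2.resize(t[180:310,185:410],None,fx=2,fy=2); b=cv2.resize(s[140:310,175:345],None,fx=2,fy=2)
im=np.zeros((600,450,3),np.uint8); im[:260]=a; im[260:600,:340]=b
cv2.imwrite("pics/c5.png",im[:,:,::-1])
E
```

```text
t 9.35 deck [ -1.4 243.8 237.2] F deck [ 0.1 -0.1  0. ] toolz [ 0.001 -0.573 -0.82 ] open -0.0
dr [-0.01, -0.01, 0.01] xyz [0.13, -1.7, 11.49]
dr [-0.01, -0.01, 0.01] xyz [0.13, -0.2, 11.48]
[ 0.48  0.14  1.63 -0.58  1.56  1.91]
```

View pics/c5.png

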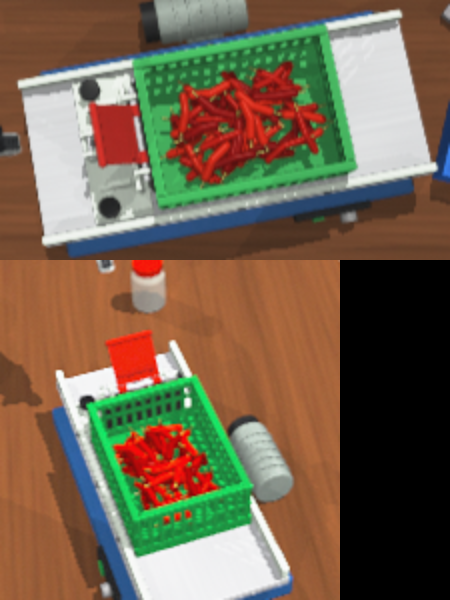

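Crate sits square against the stop (rim at the carriage), keeper still open, tool behind it. Moving down behind the keeper with clearance.

Request:
send_rows(dr=[[0,0,0],[0,0,0],[0,0,0],[0,0,0],[0,0,0],[0,0,0],[0,0,0],[0,0,0]], xyz=[[0.1,-1,1],[0.1,-1.7,3],[0.1,-1.7,5.5],[0.1,-1.7,8],[0.1,-1.7,10],[0.1,-1.7,11],[0.1,-1.7,11.5],[0.1,-1.7,11.5]], jaw=[0,0,0,0,0,0,0,0])

```text
time_s: 10.45
eef_pos: [0.4805, 0.1378, 0.2137]
eef_rot: [0.297, 0.949, 0.098, 0.031]
wrist_force: [-0.4, -0.1, -1.5]
opening: -0.002
grasp_force: 0.0
```

```bash
python3 - <<'E'
from h import *
show(); p,t=kp(0,.025); to(p,t)
E
```

```text
t 10.45 deck [  0.5 188.7 133.7] F deck [-0.4 -0.  -1.5] toolz [-0.    -0.57  -0.821] open -0.0
dr [-0.04, 0.0, -0.03] xyz [-0.04, 1.72, -0.16]
```

Approach 17 mm, then 1 mm per row-pair steps to feel contact.

Request:
send_rows(dr=[[0,0,0],[0,0,0],[0,0,0],[0,0,0],[0,0,0],[0,0,0],[0,0,0],[0,0,0]], xyz=[[0,0.2,0],[0,0.5,0],[0,0.8,-0.1],[0,1.1,-0.1],[0,1.3,-0.1],[0,1.5,-0.1],[0,1.7,-0.1],[0,1.7,-0.1]], jaw=[0,0,0,0,0,0,0,0])

```text
time_s: 11.45
eef_pos: [0.4832, 0.1249, 0.2242]
eef_rot: [0.297, 0.949, 0.098, 0.031]
wrist_force: [0.2, 0.9, -0.4]
opening: 0.0
grasp_force: 0.0
```

```bash
python3 - <<'E'
from h import *
show(); p,t=kp(0,.0195); to(p,t)
E
```

```text
t 11.45 deck [  0.4 175.6 144.2] F deck [ 0.4  0.8 -0.4] toolz [ 0.    -0.57  -0.821] open 0.0
dr [-0.04, -0.0, -0.02] xyz [-0.04, 0.59, -0.05]
```

Request:
send_rows(dr=[[0,0,0],[0,0,0],[0,0,0],[0,0,0],[0,0,0],[0,0,0],[0,0,0],[0,0,0]], xyz=[[0,0.05,0],[0,0.1,0],[0,0.15,0],[0,0.2,0],[0,0.25,0],[0,0.3,0],[0,0.3,0],[0,0.3,0]], jaw=[0,0,0,0,0,0,0,0])

```text
time_s: 12.45
eef_pos: [0.4836, 0.1226, 0.2258]
eef_rot: [0.297, 0.949, 0.098, 0.031]
wrist_force: [-0.6, 0.0, -0.2]
opening: -0.002
grasp_force: 0.0
```

```bash
python3 - <<'E'
from h import *
show(); p,t=kp(0,.0195); to(p,t)
E
```

```text
t 12.45 deck [  0.4 173.3 145.8] F deck [-0.6  0.1 -0.2] toolz [ 0.    -0.57  -0.821] open -0.0
dr [-0.04, -0.0, -0.02] xyz [-0.04, 0.31, -0.05]
```

No contact yet; another 4 mm.

Request:
send_rows(dr=[[0,0,0],[0,0,0],[0,0,0],[0,0,0],[0,0,0],[0,0,0],[0,0,0],[0,0,0]], xyz=[[0,0.05,0],[0,0.1,0],[0,0.15,0],[0,0.2,0],[0,0.25,0],[0,0.3,0],[0,0.35,0],[0,0.4,0]], jaw=[0,0,0,0,0,0,0,0])

```text
time_s: 13.45
eef_pos: [0.4843, 0.1194, 0.2281]
eef_rot: [0.297, 0.949, 0.098, 0.031]
wrist_force: [0.2, 0.6, -0.1]
opening: 0.003
grasp_force: 0.0
```

```bash
python3 - <<'E'
from h import *
show(); p,t=kp(0,.0195); to(p,t)
E
```

```text
t 13.45 deck [  0.4 170.  148.1] F deck [ 0.4  0.6 -0.1] toolz [ 0.    -0.57  -0.821] open 0.0
dr [-0.04, -0.0, -0.02] xyz [-0.04, -0.09, -0.05]
```

Request:
send_rows(dr=[[0,0,0],[0,0,0],[0,0,0],[0,0,0],[0,0,0],[0,0,0],[0,0,0],[0,0,0]], xyz=[[0,0.05,0],[0,0.1,0],[0,0.15,0],[0,0.2,0],[0,0.25,0],[0,0.3,0],[0,0.35,0],[0,0.4,0]], jaw=[0,0,0,0,0,0,0,0])

```text
time_s: 14.45
eef_pos: [0.485, 0.1162, 0.2305]
eef_rot: [0.297, 0.949, 0.098, 0.031]
wrist_force: [-1.4, 4.8, -1.6]
opening: 0.006
grasp_force: 2.4
```

```bash
python3 - <<'E'
from h import *
show(); p,t=kp(0,.0195); to(p,t)
E
```

```text
t 14.45 deck [  0.4 166.7 150.5] F deck [-0.4  5.  -1.6] toolz [ 0.    -0.57  -0.821] open 0.01
dr [-0.04, -0.0, -0.02] xyz [-0.04, -0.49, -0.04]
```

Contact at about 5 N. Now the arc about the hinge.

```bash
cat >> h.py <<'E'
def arc(degs):
    o,l,R=st(); z=D.T@R.as_matrix()[:,2]; l=l*[0,1,1]
    for g in degs:
        Q=Ro.from_euler("x",g,degrees=True); q=Q.apply(l-H)+H
        w=R.inv().apply(D@(q-l))*100
        print(g,"dr",round(g/6,2),"xyz",np.round(w,2))
E
python3 - <<'E'
from h import *
arc([2,4,6,8,10,12,14,16])
E
```

```text
2 dr 0.33 xyz [ 0.    0.29 -0.05]
4 dr 0.67 xyz [ 0.    0.57 -0.08]
6 dr 1.0 xyz [ 0.    0.86 -0.11]
8 dr 1.33 xyz [ 0.    1.15 -0.13]
10 dr 1.67 xyz [ 0.    1.44 -0.13]
12 dr 2.0 xyz [ 0.    1.73 -0.13]
14 dr 2.33 xyz [ 0.    2.02 -0.12]
16 dr 2.67 xyz [ 0.    2.3  -0.09]
```

Request:
send_rows(dr=[[0.33,0,0],[0.67,0,0],[1.0,0,0],[1.33,0,0],[1.67,0,0],[2.0,0,0],[2.33,0,0],[2.67,0,0]], xyz=[[0,0.29,-0.05],[0,0.57,-0.08],[0,0.86,-0.11],[0,1.15,-0.13],[0,1.44,-0.13],[0,1.73,-0.13],[0,2.02,-0.12],[0,2.3,-0.09]], jaw=[0,0,0,0,0,0,0,0])

```text
time_s: 15.45
eef_pos: [0.4887, 0.098, 0.2444]
eef_rot: [0.161, 0.982, 0.102, 0.017]
wrist_force: [-0.8, 4.8, -1.4]
opening: -0.006
grasp_force: 2.2
```

```bash
python3 - <<'E'
from h import *
show(); arc([2,4,6,8,10,12,14,16])
E
```

```text
t 15.45 deck [  0.3 148.1 164.4] F deck [ 0.2  4.8 -1.4] toolz [ 0.001 -0.32  -0.948] open -0.01
2 dr 0.33 xyz [ 0.    0.29 -0.05]
4 dr 0.67 xyz [ 0.    0.57 -0.08]
6 dr 1.0 xyz [ 0.    0.86 -0.11]
8 dr 1.33 xyz [ 0.    1.15 -0.13]
10 dr 1.67 xyz [ 0.    1.44 -0.13]
12 dr 2.0 xyz [ 0.    1.73 -0.13]
14 dr 2.33 xyz [ 0.    2.01 -0.12]
16 dr 2.67 xyz [ 0.    2.3  -0.09]
```

Perfect: 5 N steady. Same again.

Request:
send_rows(dr=[[0.33,0,0],[0.67,0,0],[1.0,0,0],[1.33,0,0],[1.67,0,0],[2.0,0,0],[2.33,0,0],[2.67,0,0]], xyz=[[0,0.29,-0.05],[0,0.57,-0.08],[0,0.86,-0.11],[0,1.15,-0.13],[0,1.44,-0.13],[0,1.73,-0.13],[0,2.02,-0.12],[0,2.3,-0.09]], jaw=[0,0,0,0,0,0,0,0])

```text
time_s: 16.45
eef_pos: [0.4932, 0.0769, 0.2527]
eef_rot: [0.023, 0.994, 0.103, 0.003]
wrist_force: [-0.6, 2.4, 0.4]
opening: 0.004
grasp_force: 1.6
```

```bash
python3 - <<'E'
from h import *
show()
E
```

```text
t 16.45 deck [  0.3 126.6 172.7] F deck [-0.1  2.5  0.4] toolz [ 0.001 -0.046 -0.999] open 0.0
```

Request:
send_rows(dr=[[0.33,0,0],[0.67,0,0],[1.0,0,0],[1.33,0,0],[1.67,0,0],[2.0,0,0],[2.33,0,0],[2.67,0,0]], xyz=[[0,0.29,-0.05],[0,0.57,-0.08],[0,0.86,-0.11],[0,1.15,-0.13],[0,1.44,-0.13],[0,1.73,-0.13],[0,2.02,-0.12],[0,2.3,-0.09]], jaw=[0,0,0,0,0,0,0,0])

```text
time_s: 17.45
eef_pos: [0.4977, 0.0544, 0.2544]
eef_rot: [-0.116, 0.988, 0.102, -0.012]
wrist_force: [0.9, 0.2, 1.8]
opening: -0.002
grasp_force: 0.5
```

```bash
python3 - <<'E'
from h import *
show()
E
```

```text
t 17.45 deck [1.000e-01 1.036e+02 1.744e+02] F deck [1.  0.  1.8] toolz [ 0.001  0.232 -0.973] open -0.0
```

Request:
send_rows(dr=[[0.33,0,0],[0.67,0,0],[1.0,0,0],[1.33,0,0],[1.67,0,0],[2.0,0,0],[2.33,0,0],[2.33,0,0]], xyz=[[0,0.29,-0.05],[0,0.57,-0.08],[0,0.86,-0.11],[0,1.15,-0.13],[0,1.44,-0.13],[0,1.73,-0.13],[0,2.02,-0.12],[0,2.02,-0.12]], jaw=[0,0,0,0,0,0,0,0])

```text
time_s: 18.45
eef_pos: [0.5019, 0.0346, 0.2506]
eef_rot: [-0.235, 0.967, 0.1, -0.024]
wrist_force: [-0.4, 1.1, 0.6]
opening: 0.001
grasp_force: 0.0
```

```bash
python3 - <<'E'
from h import *
show(); to((0,.12,.22),8); to((0,.25,.26),0)
t=ctrl.camera("top"); s=ctrl.camera("side")
a=cv2.resize(t[180:310,185:410],None,fx=2,fy=2); b=cv2.resize(s[140:310,175:345],None,fx=2,fy=2)
im=np.zeros((600,450,3),np.uint8); im[:260]=a; im[260:600,:340]=b
cv2.imwrite("pics/c6.png",im[:,:,::-1])
E
```

```text
t 18.45 deck [1.000e-01 8.340e+01 1.706e+02] F deck [-0.1  1.1  0.6] toolz [ 0.001  0.459 -0.888] open 0.0
dr [-3.22, -0.01, -0.02] xyz [-0.02, -5.52, -2.71]
dr [-4.55, -0.01, -0.02] xyz [-0.05, -18.91, -0.3]
```

View pics/c6.png

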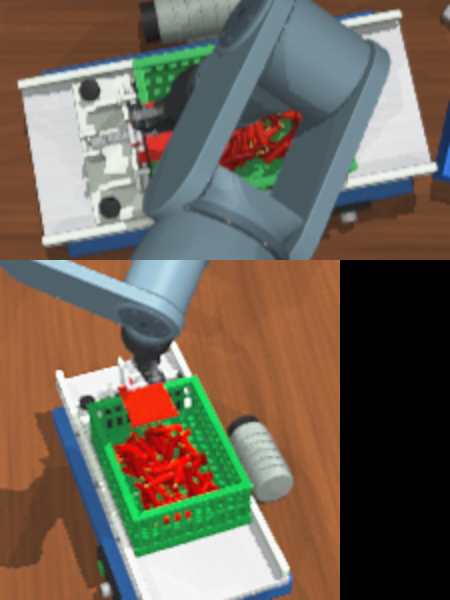

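The keeper has gone over onto the crate's front rim (side view, red flap over the crate at about (150,403)). Retreat upward and back, then check.

Request:
send_rows(dr=[[0,0,0],[-0.5,0,0],[-1.2,0,0],[-2,0,0],[-3,0,0],[-4,0,0],[-4.5,0,0],[-4.5,0,0]], xyz=[[0,-1,-1],[0,-3,-3],[0,-6,-4],[0,-9,-4],[0,-12,-3],[0,-15,-2],[0,-18,-0.6],[0,-18.9,-0.3]], jaw=[0,0,0,0,0,0,0,0])

```text
time_s: 19.55
eef_pos: [0.4665, 0.2012, 0.3418]
eef_rot: [-0.003, 0.994, 0.105, 0.001]
wrist_force: [0.1, -0.6, 0.4]
opening: -0.002
grasp_force: 0.0
```

```bash
python3 - <<'E'
from h import *
show()
t=ctrl.camera("top"); s=ctrl.camera("side")
a=cv2.resize(t[190:290,185:335],None,fx=3,fy=3,interpolation=2); b=cv2.resize(s[160:260,190:340],None,fx=3,fy=3,interpolation=2)
cv2.imwrite("pics/c7.png",np.vstack([a,b])[:,:,::-1])
E
```

```text
t 19.55 deck [-2.000e-01  2.536e+02  2.618e+02] F deck [-0.1 -0.6  0.4] toolz [ 0.003  0.005 -1.   ] open -0.0
```

View pics/c7.png

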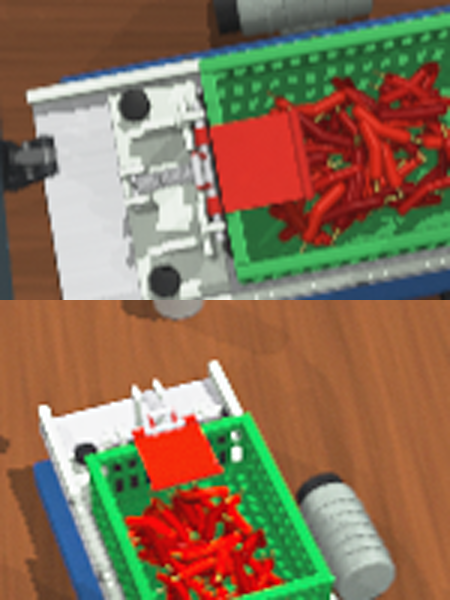

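```bash
python3 - <<'E'
from h import *
T=lambda p:np.array(p)/3+[185,190]
S=lambda p:np.array(p)/3+[190,160]
for a,b in(((292,110),(222,174)),((308,205),(151,188))):
    p,e=tri(T(a),S(b)); print(D.T@(p-C0),e)
for q in[(202,60),(238,279)]: print((plane("top",[T(q)],.17)-C0)@D)
E
```

```text
[0.03983705 0.03196286 0.0795435 ] 0.0023750506177399487
[-0.03689444  0.03314862  0.08597832] 0.005749008495560488
[[0.09020877 0.09633313 0.09      ]]
[[-0.08739267  0.09819672  0.09      ]]
```

```bash
python3 - <<'E'
from h import *
b=cv2.imread("pics/c5.png")[:260,:,::-1].astype(float)
c=cv2.imread("pics/c7.png")[:300,:,::-1].astype(float)
b=cv2.resize(b,(225,130),interpolation=cv2.INTER_AREA)[10:110,:150]   # same window
c=cv2.resize(c,(150,100),interpolation=cv2.INTER_AREA)
t0=cv2.imread("pics/top0.png")[190:290,185:335,::-1].astype(float)
m=lambda i:(i[...,1]-i[...,0]/2-i[...,2]/2)
for n,rows in(("upper",slice(22,36)),("lower",slice(72,88))):
    print(n,[np.round(np.clip(m(i)[rows,60:85],0,90).sum(1).mean()/90,2) for i in(b,c)])
E
```

```text
upper [np.float64(14.78), np.float64(14.5)]
lower [np.float64(9.63), np.float64(8.48)]
```

Keeper is over the rim with its edge about level (1.9 rad is excluded). A light re-push will confirm that the crate stayed home through the snap.

```bash
python3 - <<'E'
from h import *
to((0,-.215,.24),7.4)
E
```

```text
dr [1.18, -0.02, 0.01] xyz [-0.07, 46.69, 1.88]
```

Request:
send_rows(dr=[[0,0,0],[0.2,0,0],[0.4,0,0],[0.6,0,0],[0.8,0,0],[1.0,0,0],[1.2,0,0],[1.2,0,0]], xyz=[[0,6,0],[0,12,0.2],[0,18,0.5],[0,24,0.8],[0,30,1.1],[0,36,1.4],[0,42,1.7],[0,46.7,1.9]], jaw=[0,0,0,0,0,0,0,0])

```text
time_s: 20.65
eef_pos: [0.5622, -0.2634, 0.3187]
eef_rot: [-0.065, 0.993, 0.101, -0.006]
wrist_force: [0.4, 0.2, -0.1]
opening: 0.001
grasp_force: 0.0
```

```bash
python3 - <<'E'
from h import *
show(); to((0,-.213,.054),7.4); to((0,-.173,.054),7.4)
E
```

```text
t 20.65 deck [  -2.3 -220.7  238.7] F deck [ 0.4  0.1 -0.1] toolz [ 0.002  0.131 -0.991] open 0.0
dr [-0.02, -0.02, -0.05] xyz [0.21, 1.65, 18.41]
dr [-0.02, -0.02, -0.05] xyz [0.19, -2.32, 18.93]
```

Request:
send_rows(dr=[[0,0,0],[0,0,0],[0,0,0],[0,0,0],[0,0,0],[0,0,0],[0,0,0],[0,0,0]], xyz=[[0,0.2,2],[0.1,0.5,6],[0.1,0.9,10],[0.2,1.3,14],[0.2,1.5,17],[0.2,1.6,18.4],[0.2,1.6,18.4],[0.2,1.6,18.4]], jaw=[0,0,0,0,0,0,0,0])

```text
time_s: 21.65
eef_pos: [0.5645, -0.2511, 0.1362]
eef_rot: [-0.064, 0.993, 0.103, -0.005]
wrist_force: [0.1, -1.2, -0.8]
opening: 0.001
grasp_force: 0.0
```

```bash
python3 - <<'E'
from h import *
show(); to((0,-.175,.053),7.4)
E
```

```text
t 21.65 deck [   2.5 -209.1   56.2] F deck [-0.1 -1.2 -0.8] toolz [ 0.003  0.128 -0.992] open 0.0
dr [0.01, -0.03, -0.01] xyz [-0.25, -3.34, 0.76]
```

Request:
send_rows(dr=[[0,0,0],[0,0,0],[0,0,0],[0,0,0],[0,0,0],[0,0,0],[0,0,0],[0,0,0]], xyz=[[-0.1,-0.8,0.2],[-0.2,-1.6,0.4],[-0.2,-2.2,0.6],[-0.2,-2.7,0.8],[-0.2,-3.0,0.8],[-0.2,-3.3,0.8],[-0.2,-3.4,0.8],[-0.2,-3.4,0.8]], jaw=[0,0,0,0,0,0,0,0])

```text
time_s: 22.65
eef_pos: [0.5548, -0.2169, 0.1312]
eef_rot: [-0.065, 0.993, 0.103, -0.006]
wrist_force: [-0.5, 0.1, 0.2]
opening: -0.002
grasp_force: 0.0
```

```bash
python3 - <<'E'
from h import *
show()
E
```

```text
t 22.65 deck [   0.  -173.6   51.2] F deck [-0.5  0.2  0.2] toolz [ 0.001  0.13  -0.992] open -0.0
```

Request:
send_rows(dr=[[0,0,0],[0,0,0],[0,0,0],[0,0,0],[0,0,0],[0,0,0],[0,0,0],[0,0,0]], xyz=[[0,-0.04,0],[0,-0.08,0],[0,-0.12,0],[0,-0.16,0],[0,-0.2,0],[0,-0.24,0],[0,-0.27,0],[0,-0.3,0]], jaw=[0,0,0,0,0,0,0,0])

```text
time_s: 23.65
eef_pos: [0.5542, -0.2141, 0.1316]
eef_rot: [-0.065, 0.993, 0.103, -0.006]
wrist_force: [1.2, -1.2, -0.2]
opening: 0.002
grasp_force: 0.0
```

```bash
python3 - <<'E'
from h import *
show()
E
```

```text
t 23.65 deck [   0.  -170.7   51.6] F deck [ 0.9 -1.4 -0.2] toolz [ 0.001  0.129 -0.992] open 0.0
```

Request:
send_rows(dr=[[0,0,0],[0,0,0],[0,0,0],[0,0,0],[0,0,0],[0,0,0],[0,0,0],[0,0,0]], xyz=[[0,-0.04,0],[0,-0.08,0],[0,-0.12,0],[0,-0.16,0],[0,-0.2,0],[0,-0.24,0],[0,-0.27,0],[0,-0.3,0]], jaw=[0,0,0,0,0,0,0,0])

```text
time_s: 24.65
eef_pos: [0.5544, -0.213, 0.1327]
eef_rot: [-0.063, 0.993, 0.103, -0.005]
wrist_force: [1.9, -8.6, 0.6]
opening: 0.002
grasp_force: 0.0
```

```bash
python3 - <<'E'
from h import *
show()
E
```

```text
t 24.65 deck [   0.4 -169.7   52.7] F deck [ 0.  -8.8  0.6] toolz [ 0.003  0.126 -0.992] open 0.0
```

Blocked at the same place (−169.7 mm at 8.8 N): home. Retreat and hand in.

Request:
send_rows(dr=[[0,0,0],[0,0,0],[0,0,0],[0,0,0],[0,0,0],[0,0,0],[0,0,0],[0,0,0]], xyz=[[0,0.5,0],[0,2,-0.2],[0,4,-0.5],[0,4.5,-2],[0,4,-6],[0,3.4,-11],[0,3,-13],[0,3,-13]], jaw=[0,0,0,0,0,0,0,0])

```text
time_s: 25.65
eef_pos: [0.5637, -0.2572, 0.2591]
eef_rot: [-0.063, 0.993, 0.103, -0.005]
wrist_force: [-0.4, 0.5, -0.3]
opening: 0.003
grasp_force: 0.0
```

```bash
python3 - <<'E'
from h import *
show(); print(ctrl.hand_in())
E
```

```text
t 25.65 deck [   0.4 -214.9  179.1] F deck [-0.3  0.5 -0.3] toolz [ 0.004  0.127 -0.992] open 0.0
the job is handed in; nothing more can be done
None
```

I handed the job in at 25.7 s, with no verdict returned: the crate is home against the stop (confirmed by a second light push of about 9 N), the keeper has snapped over its rim, judged flat from the images with its angle not read directly, and the arm is clear of everything.

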